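# Gauge a vial rack and bin it

## Task

Test the vial rack that stands in the lane of the slot gauge: slide it along the lane towards the slot between the two steel jaws with a firm but not violent push. If the whole rack slides in between the jaws it is good and goes into the green tray; if it presses against the jaws and stops at the slot's mouth it is oversize and goes into the red tray. Set it down flat and upright inside the tray, let go, and leave the other rack on its black pad and everything else on the bench where it is.

Things in the scene. Friction and masses are not known exactly. Their poses are not given: they have to be found in the camera images.
- gauge: slot gauge fixed to the bench. Origin: plate underside, at the slot's centre; x: push direction along the lane, z up. Grey base plate x = -165 to +115 mm, 120 mm wide, 6 mm thick (its top is the lane floor; bare beyond the slot). Lane x = -157 to -29 mm, 66 mm wide between two aluminium walls that stand 18 mm above its floor, open above and at its start.
- jaws: two steel jaws with yellow tops on the gauge; origin and axes as gauge. Slot 62 mm wide, x = -25 to +25 mm, open above and at both ends; tops 21 mm above the lane floor; mouth tapered over the last 3.5 mm before it. A 60 mm rack slides through with only sliding friction (under 4 N); a 64 mm one stops dead with its origin near x = -51 mm.
- rack_1: white rack with 12 black-capped vials, one rigid piece, 0.2 to 0.3 kg. 45 mm long (x), 60 mm (good) or 64 mm (oversize) wide (y), block 30 mm tall, caps to 48 mm. Origin: centre of underside. Of rack_1 and rack_2 one (it varies) stands in the gauge's lane, its x along the lane; the other waits on a black pad 0.2 m beside the gauge. Either may be the oversize one.
- rack_2: white rack with 12 black-capped vials, one rigid piece, 0.2 to 0.3 kg. 45 mm long (x), 60 mm (good) or 64 mm (oversize) wide (y), block 30 mm tall, caps to 48 mm. Origin: centre of underside. Of rack_1 and rack_2 one (it varies) stands in the gauge's lane, its x along the lane; the other waits on a black pad 0.2 m beside the gauge. Either may be the oversize one.
- accept_tray: green tray fixed to the bench, open top, outside 130 mm (x) x 140 mm (y), rim 14 mm tall, walls 4 mm, floor 4 mm thick. Origin: centre of its underside. The two trays swap sides between runs.
- reject_tray: red tray fixed to the bench, open top, outside 130 mm (x) x 140 mm (y), rim 14 mm tall, walls 4 mm, floor 4 mm thick. Origin: centre of its underside. The two trays swap sides between runs.
- beaker: bystander, loose: open glass beaker, 72 mm across, 90 mm tall. Origin: on its underside.
- reagent: bystander, loose: amber bottle with blue cap, 60 mm across, 130 mm tall. Origin: on its underside.
- vial_a: bystander, loose: single loose vial with black cap, 24 mm across, 42 mm tall. Origin: on its underside.
- vial_b: bystander, loose: single loose vial with black cap, 24 mm across, 42 mm tall. Origin: on its underside.
- meter: bystander, loose: white hand-held meter with a blue screen lying flat, 55 x 150 x 24 mm. Origin: on its underside.
- jar: bystander, loose: small glass jar with white cap, 54 mm across, 65 mm tall. Origin: on its underside.
- scoop: bystander, loose: steel lab spatula, 170 mm long, lying flat. Origin: near its middle.
Things that resemble listed ones, but are neither listed nor needed, are in the scene too. Several things look just like the reject_tray: the one meant starts farthest from the robot's base.

How it is judged (in metres and radians):
On the way:
1. the rack from the lane has been tested: either it has slid wholly in between the jaws, down on the lane floor, or it has been pressed against the jaws at the slot's mouth with more than 2 N (((z of rack_1 in the frame of gauge below 0.01 m and y of rack_1 in the frame of gauge between -0.006 and 0.006 m and angle between the x axis of rack_1 and the x axis of gauge, either way round below 0.12 rad and x of rack_1 in the frame of gauge between -0.006 and 0.06 m) or (z of rack_2 in the frame of gauge below 0.01 m and y of rack_2 in the frame of gauge between -0.006 and 0.006 m and angle between the x axis of rack_2 and the x axis of gauge, either way round below 0.12 rad and x of rack_2 in the frame of gauge above -0.06 m and contact force between rack_2 and jaws above 2 N))), for 0.1 s.
At the end, for the whole second after the job is handed in: The rack that was in the lane lies flat on the floor of the green tray if it fitted the slot, of the red tray if it did not: its centre within 45 mm of the tray's centre along each side, upright to 0.06 rad, at rest; the other rack is on its pad, moved less than 15 mm (((x of rack_1 in the frame of accept_tray between -0.045 and 0.045 m and y of rack_1 in the frame of accept_tray between -0.045 and 0.045 m and z of rack_1 in the frame of accept_tray below 0.007 m and angle between rack_1's own z axis and vertical below 0.06 rad and linear speed of rack_1 below 0.02 m/s and distance of rack_2 from where it was at the start of the episode below 0.015 m and y of rack_2 in the frame of gauge below -0.12 m) or (x of rack_2 in the frame of reject_tray between -0.045 and 0.045 m and y of rack_2 in the frame of reject_tray between -0.045 and 0.045 m and z of rack_2 in the frame of reject_tray below 0.007 m and angle between rack_2's own z axis and vertical below 0.06 rad and linear speed of rack_2 below 0.02 m/s and distance of rack_1 from where it was at the start of the episode below 0.015 m and y of rack_1 in the frame of gauge below -0.12 m))); the robot touches nothing.
It fails at once if a rack is tipped more than 0.5 rad (angle between any of rack_1, rack_2's own z axis and vertical above 0.5 rad).
It fails at once if a rack is rammed against the jaws with more than 40 N (contact force between any of rack_1, rack_2 and jaws above 40 N).
It fails at once if a bystander is moved more than 30 mm (distance of any of beaker, reagent, vial_a, vial_b, meter, jar, scoop from where it was at the start of the episode above 0.03 m).
It also fails if it takes over 56 s, if anything falls off the work surface, if the arm or the gripper's body presses on something with over 40 N, if the wrist force passes 120 N, or if a joint passes its speed limit or range.

## Robot

A 6-joint arm with a two-finger parallel gripper is mounted at the origin on the work surface. World frame = base frame: x ahead of the robot, y to its left, z up, the work surface at z = 0. Lengths are in mm, angles in rad, forces in N, time in s.
With the tool pointing down it reaches from about 300 to 775 mm from the base axis. Payload 14.6 kg.
Tool frame: the origin (TCP) lies at the very end of the fingers, on their centre line; the grasp point (between the pads) lies arm.grip_point_offset behind it (arm.grip_point_offset is the distance from the TCP to the grasp point, in mm); z points along the fingers, y is the line along which they close (so a half turn about z gives the same grasp; the last joint's range is limited). The gripper opens to 94 mm and grips with 3 to 60 N. Pads are 16 mm wide; open, the fingers measure 119 mm over their backs; the gripper's body (75 mm by 177 mm) begins 78 mm behind the grasp point.
Start: joints at [-0.067, 0.3, 1.521, -0, 1.321, -0.067], TCP at [549.99, -0.002, 205.446] pointing down, gripper open.
Joint ranges: [-3.03, 3.03], [-0.79, 2.21], [0.23, 2.52], [-1.04, 4.18], [0, 3.07], [-2.55, 2.55]. Speed limits (rad/s): [2.22, 2.22, 2.57, 3.14, 3.14, 3.14].

## Interface

Orientations are given as a rotation vector (axis times angle).
In Python, from bench import arm gives the robot as it stands. The module is installed in compiled form; this text tells all that it offers.
- The arm moves only by the tool step_arm, never from a script. Its argument "commands" is a list of rows, each an object of numbers: "dx", "dy", "dz": the shift along the tool's x, y, z normalised to -1 to 1, where 1 is 75 cm; "ax", "ay", "az": the turn, a rotation vector about the tool's x, y, z normalised to -1 to 1, where 1 is 180 degrees. A call has 1 to 20 rows; each row is the pose to reach, as a shift and turn from the pose commanded when the call began, along the tool's axes at that moment, turning the shorter way round; what a row does not reach only later rows make up. A row lasts 1/8 s, in which the tool goes at most 62.5 mm and 10.7 degrees, less where a joint would pass 70% of its speed; a pose out of reach is approached as far as the arm can. A call with a number of a shift or a turn outside -1 to 1 is refused whole. A call with a gripper value outside its range is refused whole. "gripper" is the closure, from -1 (fully open) to 1 (shut), set as the call begins (left out, the last holds). The fingers move at their own pace and stop on an object; the grip force is fixed at half the most. Time passes only in rows, so rows that repeat a pose let the fingers close. It gives the time, the measured TCP pose, the force, the opening and the grip force at its end, in the units of the state.
- arm.get_state(): the state, without advancing time (a new reading comes with each control period).
- arm.read_camera(name): name is "scene" or "side" or "wrist"; returns a dict with "pixels" (384x512x3 uint8, blue, green, red), "z_map" (384x512 float32, mm along the optical axis (not along the pixel's ray), 0 where there is no reading), "fx", "fy", "cx", "cy" (pixels), "dist_coeffs" ([k1, k2, p1, p2, k3] as OpenCV has them; the pictures are not rectified), "rvec" (rotation vector, rad) and "tvec" (3), from world to camera coordinates, as OpenCV has them; the wrist camera has in their place "T_tool_cam" (4x4, takes a point from camera to tool coordinates, whose origin is the TCP and whose axes are the flange's). Camera axes: x right, y down, z forward; pixel columns grow to the right and rows downward; lengths in mm; the calibration is good to about 2 mm. A picture is of the moment at which its call begins: read the wrist's pose just before it.
- arm.job_done(): hands the job in; it is judged then, once.
Trained networks look in a picture, given as the dict that the camera call returned (one of the last four; its "shot" number tells which), for a name from the list of things; names that differ only in an ending like _2 or _b are one class to them, and where a whole thing is asked for, a point or a joint stands for the part that bears it (a point fixed in the world has none). Each returns a list of dicts, best first, with "confidence" (0 to 1); they miss things now and then, are a little off and sometimes report something else, mostly with a low value. They report only what shows in the picture. A call takes as long as a camera call. They do not tell look-alikes from the thing itself.
- arm.boxes_of(picture, target): "box" ([left, top, right, bottom] in pixels, round what is visible of it).
The state is a dict: "t": time; "joint_positions": joint angles; "dq": joint speeds; "tau": joint torques, N m; "position": TCP position; "ee_rot": TCP orientation; "contact_force": force on the tool from outside, world axes, zero at the start; "wrist_torque": the same for the moment, N m; "gripper_width": finger opening in mm; "finger_force": force on a finger pad.
Only numpy, scipy, OpenCV 4.12 (cv2) and the standard library are available. Lean on these libraries where they do the work, as an engineer would, in place of code of your own. Each camera call takes 0.05 s, during which the arm holds its last target. There are 200 camera calls.

## Working session

There is one attempt and no reset: what is moved stays moved. The work goes in short steps, Python scripts to look and compute and a tool call to move; the robot and the scene stay as the last step left them, time stands still between calls to the robot, and variables do not carry over. Pictures are saved under pics/ and viewed, at most 10 in all, crops included, and the job is handed in when it is done.

Besides the shell and the picture viewer there is one more tool, called after "Call:" by a JSON object that holds its "method" and its "body". step_arm: Moves the arm, as the interface text tells. Scaled input: -1 to 1 covers 75 cm each way for a shift and 180 degrees each way for a turn. Its arguments: {"type":"object","properties":{"commands":{"type":"array","items":{"type":"object","properties":{"dx":{"type":"number"},"dy":{"type":"number"},"dz":{"type":"number"},"ax":{"type":"number"},"ay":{"type":"number"},"az":{"type":"number"}}}},"gripper":{"type":"number"}},"required":["commands"]}

```bash
mkdir -p pics; cat > h.py <<'E'
import numpy as np, cv2
from bench import arm
def pts(p, T=None):
    """world xyz for every pixel (HxWx3), nan where no depth"""
    h,w=p["z_map"].shape; K=np.array([[p["fx"],0,p["cx"]],[0,p["fy"],p["cy"]],[0,0,1.]])
    uv=np.stack(np.meshgrid(np.arange(w),np.arange(h)),-1).reshape(-1,1,2).astype(float)
    n=cv2.undistortPoints(uv,K,np.array(p["dist_coeffs"],float)).reshape(h,w,2)
    z=np.where(p["z_map"]>0,p["z_map"],np.nan)[...,None]
    c=np.concatenate([n*z,z],-1)
    if T is None:
        R=cv2.Rodrigues(np.array(p["rvec"],float))[0]; return (c-np.array(p["tvec"],float).reshape(3))@R
    return c@T[:3,:3].T+T[:3,3]
def wristT(s,p):
    T=np.eye(4);T[:3,:3]=cv2.Rodrigues(np.array(s["ee_rot"],float))[0];T[:3,3]=s["position"]
    return T@np.array(p["T_tool_cam"])
E
python3 - <<'E'
from h import *
print(arm.grip_point_offset, arm.get_state()["ee_rot"])
for n in ("scene","side"):
    p=arm.read_camera(n); W=pts(p); cv2.imwrite(f"pics/{n}1.png",p["pixels"]); np.save(f"{n}1.npy",W)
    for t in ("gauge","rack_1","accept_tray","reject_tray","beaker","reagent","vial_a","meter","jar","scoop"):
        for b in arm.boxes_of(p,t):
            x0,y0,x1,y1=[int(v) for v in b["box"]]
            m=W[(y0+y1)//2,(x0+x1)//2]
            print(n,t,round(b["confidence"],2),[x0,y0,x1,y1],np.round(m))
E
```

```text
18.8 [-2.22080654e+00 -2.22086806e+00  1.23063562e-03]
scene gauge 0.79 [225, 162, 288, 219] [546. -10.  51.]
scene rack_1 0.69 [237, 188, 258, 205] [539. -49.  43.]
scene rack_1 0.52 [297, 195, 318, 215] [714.  81.  34.]
scene accept_tray 0.7 [145, 218, 202, 266] [ 486. -352.    7.]
scene accept_tray 0.38 [334, 161, 353, 188] [712. 299.  31.]
scene reject_tray 0.9 [295, 140, 338, 173] [562. 322.   6.]
scene reject_tray 0.61 [225, 132, 266, 157] [307. 167.   3.]
scene reject_tray 0.6 [273, 108, 312, 137] [353. 411.   7.]
scene beaker 0.91 [332, 160, 355, 190] [740. 247.  86.]
scene reagent 0.92 [219, 257, 237, 283] [ 738. -324.   96.]
scene vial_a 0.55 [245, 255, 253, 270] [ 734. -232.   30.]
scene meter 0.96 [140, 266, 178, 303] [ 589. -486.   20.]
scene jar 0.74 [322, 118, 337, 134] [514. 458.  55.]
scene scoop 0.69 [100, 234, 131, 272] [ 383. -520.    5.]
side gauge 0.83 [226, 180, 279, 251] [513.  45.   6.]
side rack_1 0.66 [172, 209, 195, 237] [698. 119.  36.]
side rack_1 0.59 [239, 182, 262, 206] [522. -16.  35.]
side accept_tray 0.74 [248, 133, 286, 155] [ 476. -345.    7.]
side accept_tray 0.35 [194, 270, 255, 326] [566. 334.   3.]
side reject_tray 0.71 [299, 225, 366, 275] [298. 172.   6.]
side reject_tray 0.66 [194, 268, 254, 324] [566. 328.   3.]
side reject_tray 0.58 [288, 301, 355, 366] [348. 415.   4.]
side beaker 0.56 [142, 240, 176, 288] [713. 310.  86.]
side reagent 0.77 [190, 119, 206, 151] [ 714. -278.   79.]
side vial_a 0.74 [236, 204, 272, 226] [508.  45.   6.]
side vial_a 0.64 [159, 315, 167, 335] [682. 436.  42.]
side vial_a 0.52 [194, 153, 195, 162] [ 722. -214.   30.]
side meter 0.76 [222, 117, 256, 130] [ 587. -464.   27.]
side jar 0.68 [232, 335, 265, 372] [500. 502.  64.]
side jar 0.26 [272, 119, 315, 127] [ 375. -512.    5.]
```

```bash
python3 - <<'E'
import cv2,numpy as np
a=cv2.imread("pics/scene1.png")[90:310,90:370];b=cv2.imread("pics/side1.png")[100:380,130:380]
a=cv2.resize(a,None,fx=1.42,fy=1.42,interpolation=2);b=cv2.resize(b,None,fx=1.6,fy=1.6,interpolation=2)
c=np.zeros((450,800,3),np.uint8);c[:a.shape[0],:a.shape[1]]=a;c[:b.shape[0],400:400+b.shape[1]]=b
cv2.imwrite("pics/both.png",c)
E
```

```text
(no output)
```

View pics/both.png

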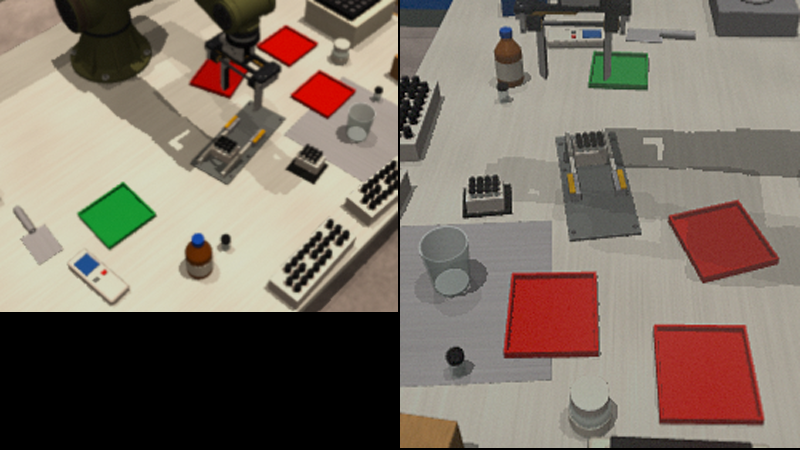

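Left is the scene view, right the side view. The gauge sits in the middle with a rack in its lane and the jaws' yellow tops beyond it in the +y direction. The other rack is on its black pad (scene ~305,160). The green tray is at scene ~117,215, and the red tray farthest from the base is at about (562, 325) mm. Next I'll take a wrist view to get the gauge pose.

```bash
cat > look.py <<'E'
from h import *
import sys
s=arm.get_state(); p=arm.read_camera("wrist"); W=pts(p,wristT(s,p))
cv2.imwrite(f"pics/{sys.argv[1]}.png",p["pixels"]); np.save(f"{sys.argv[1]}.npy",W)
hsv=cv2.cvtColor(p["pixels"],cv2.COLOR_BGR2HSV)
m=cv2.inRange(hsv,(18,130,100),(35,255,255))
n,l,st,_=cv2.connectedComponentsWithStats(m)
for i in range(1,n):
    if st[i,4]>80:
        q=W[l==i]; q=q[np.isfinite(q).all(1)]; print("yellow",st[i],np.round(np.median(q[:,2])),cv2.minAreaRect(q[:,:2].astype(np.float32)))
print(s["position"],s["t"],s["gripper_width"])
E
python3 look.py w1
python3 - <<'E'
import numpy as np,cv2
for n in ("scene","side"):
    W=np.load(f"{n}1.npy"); I=cv2.cvtColor(cv2.imread(f"pics/{n}1.png"),cv2.COLOR_BGR2HSV)
    for nm,lo,hi in (("red",(0,170,60),(8,255,255)),("green",(50,130,40),(80,255,255))):
        k,l,st,_=cv2.connectedComponentsWithStats(cv2.inRange(I,lo,hi))
        for i in range(1,k):
            if st[i,4]>200:
                q=W[l==i];q=q[np.isfinite(q).all(1)];r=cv2.minAreaRect(q[:,:2].astype(np.float32));print(n,nm,np.round(r[0]),np.round(r[1]),round(r[2],1))
E
```

```text
yellow [255  89  17  49 467] 26.0 ((556.5494384765625, 64.72144317626953), (10.995408058166504, 52.32173156738281), 10.436065673828125)
yellow [171 105  20  47 453] 26.0 ((464.9619140625, 48.05485534667969), (16.08084487915039, 53.3757209777832), 10.0205078125)
[5.49997401e+02 9.21465993e-03 2.05464275e+02] 1.1 93.92731315055529
scene red [350. 413.] [132. 147.] 3.7
scene red [383.  69.] [148. 407.] 43.2
scene red [566. 325.] [131. 147.] 5.3
scene green [ 706. 1364.] [ 416. 1218.] 16.4
scene green [ 481. -353.] [141. 134.] 88.6
scene green [ 143. -752.] [98. 45.] 0.0
side red [303. 173.] [127. 137.] 20.0
side red [564. 329.] [129. 144.] 4.0
side red [351. 415.] [129. 143.] 1.8
side green [ 478. -347.] [140. 128.] 88.3
```

View pics/w1.png

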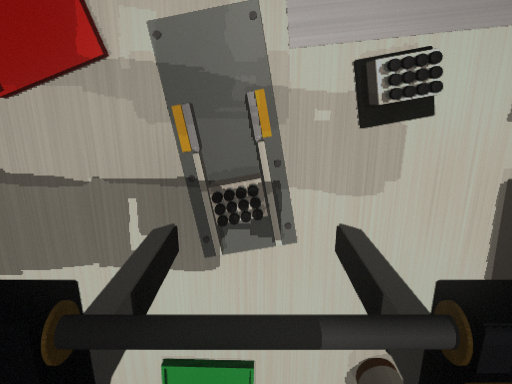

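The wrist view shows the gauge with its plate corner at (150,20), the jaws at (183,128) and (262,112), and the lane rack at (237,203). The waiting rack is at (405,75). Jaw yaw is about 100° and the slot centre is about (511, 56). Next I'll locate the rack in the gauge frame.

```bash
cat > rk.py <<'E'
import numpy as np,sys
W=np.load(sys.argv[1]+".npy"); a=np.radians(100.2); c=np.array([510.8,56.4])
R=np.array([[np.cos(a),np.sin(a)],[-np.sin(a),np.cos(a)]])
q=W.reshape(-1,3);q=q[np.isfinite(q).all(1)];g=np.c_[(q[:,:2]-c)@R.T,q[:,2]]
def ext(nm,m):
    v=g[m]; print(nm,len(v),np.round(np.percentile(v,[1,99],axis=0)[:,:].T,1).tolist()) if len(v) else 0
box=(abs(g[:,1])<45)&(g[:,0]>-160)&(g[:,0]<70)
ext("caps",box&(g[:,2]>46)&(g[:,2]<60)); ext("top",box&(g[:,2]>32)&(g[:,2]<40)&(abs(g[:,1])<36))
ext("walls+jaws",box&(g[:,2]>20)&(g[:,2]<30)&(g[:,0]<-20)&(abs(g[:,1])>30)); ext("plate",(abs(g[:,1])<75)&(abs(g[:,0])<180)&(g[:,2]>4)&(g[:,2]<9))
E
python3 rk.py w1
```

```text
caps 1197 [[-106.4, -69.3], [-26.5, 21.7], [46.3, 54.5]]
top 816 [[-109.7, -65.7], [-31.9, 27.6], [32.9, 39.6]]
walls+jaws 1599 [[-153.0, -20.6], [-42.4, 39.7], [20.7, 26.2]]
plate 17992 [[-159.3, 114.0], [-60.3, 57.5], [4.0, 7.4]]
```

Call:
{"method": "step_arm", "body": {"commands": [{"dx": -0.04, "dy": -0.0295, "dz": 0.1, "az": 0.444}, {"dx": -0.04, "dy": -0.0295, "dz": 0.1, "az": 0.444}, {"dx": -0.04, "dy": -0.0295, "dz": 0.1, "az": 0.444}, {"dx": -0.04, "dy": -0.0295, "dz": 0.1, "az": 0.444}, {"dx": -0.04, "dy": -0.0295, "dz": 0.1, "az": 0.444}, {"dx": -0.04, "dy": -0.0295, "dz": 0.1, "az": 0.444}, {"dx": -0.04, "dy": -0.0295, "dz": 0.1, "az": 0.444}, {"dx": -0.04, "dy": -0.0295, "dz": 0.1, "az": 0.444}, {"dx": -0.04, "dy": -0.0295, "dz": 0.1, "az": 0.444}, {"dx": -0.04, "dy": -0.0295, "dz": 0.1, "az": 0.444}]}}

```text
invalid input at $.commands[0]: expected keys dx, dy, dz, ax, ay, az
```

```bash
python3 look.py w2; python3 rk.py w2; python3 -c "
from h import *
print(cv2.Rodrigues(np.array(arm.get_state()['ee_rot']))[0].round(3))"
```

```text
yellow [255  89  17  49 467] 26.0 ((556.5421752929688, 64.70834350585938), (10.983753204345703, 52.32048797607422), 10.555488586425781)
yellow [171 105  20  47 452] 26.0 ((464.8191833496094, 48.14581298828125), (16.217792510986328, 53.15169906616211), 9.781811714172363)
[ 5.49975263e+02 -1.22557950e-02  2.05432220e+02] 1.15 93.98573757366626
caps 1197 [[-106.3, -69.4], [-26.5, 21.9], [46.6, 54.5]]
top 815 [[-109.3, -65.7], [-31.9, 27.6], [32.7, 39.5]]
walls+jaws 1606 [[-153.4, -20.6], [-42.4, 39.8], [20.8, 26.2]]
plate 17850 [[-159.4, 114.1], [-60.2, 57.6], [4.0, 7.4]]
[[ 0.  1. -0.]
 [ 1. -0. -0.]
 [-0. -0. -1.]]
```

View pics/w2.png

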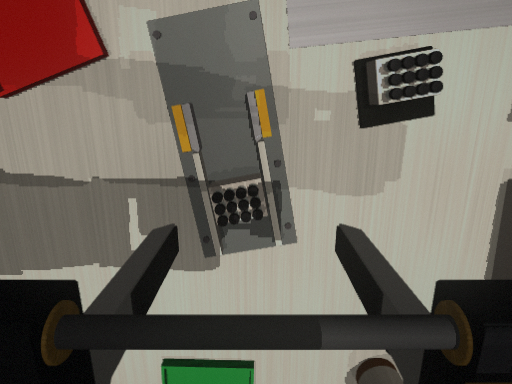

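The call was refused because every row needs all six keys, so the view hasn't changed. I'm sending it again with the keys filled in.

Call:
{"method": "step_arm", "body": {"commands": [{"dx": -0.04, "dy": -0.0295, "dz": 0.1, "ax": 0, "ay": 0, "az": 0.444}, {"dx": -0.04, "dy": -0.0295, "dz": 0.1, "ax": 0, "ay": 0, "az": 0.444}, {"dx": -0.04, "dy": -0.0295, "dz": 0.1, "ax": 0, "ay": 0, "az": 0.444}, {"dx": -0.04, "dy": -0.0295, "dz": 0.1, "ax": 0, "ay": 0, "az": 0.444}, {"dx": -0.04, "dy": -0.0295, "dz": 0.1, "ax": 0, "ay": 0, "az": 0.444}, {"dx": -0.04, "dy": -0.0295, "dz": 0.1, "ax": 0, "ay": 0, "az": 0.444}, {"dx": -0.04, "dy": -0.0295, "dz": 0.1, "ax": 0, "ay": 0, "az": 0.444}, {"dx": -0.04, "dy": -0.0295, "dz": 0.1, "ax": 0, "ay": 0, "az": 0.444}, {"dx": -0.04, "dy": -0.0295, "dz": 0.1, "ax": 0, "ay": 0, "az": 0.444}, {"dx": -0.04, "dy": -0.0295, "dz": 0.1, "ax": 0, "ay": 0, "az": 0.444}]}}

```text
t: 2.45
position: [527.9, -30.0, 130.5]
ee_rot: [3.129, 0.279, 0.0]
contact_force: [0.0, -0.5, -0.2]
gripper_width: 93.9
finger_force: 0.0
```

```bash
python3 look.py w3; python3 rk.py w3; python3 -c "
from h import *
print(cv2.Rodrigues(np.array(arm.get_state()['ee_rot']))[0].round(3))"
```

```text
yellow [125 135  59  12 695] 26.0 ((554.7020263671875, 69.86933135986328), (12.043898582458496, 59.024166107177734), 12.764535903930664)
yellow [135 232  15  10 109] 26.0 ((489.6099853515625, 54.020225524902344), (9.893176078796387, 88.70970916748047), 56.006370544433594)
yellow [178 232  11  10 110] 26.0 ((471.21685791015625, 30.09185791015625), (10.388721466064453, 9.960865020751953), 8.3705415725708)
yellow [ 41 324   8  23  85] 247.0 ((545.6506958007812, 22.061962127685547), (2.276632070541382, 4.740309715270996), 66.8633804321289)
yellow [463 336  10  28 120] 248.0 ((559.348388671875, -73.31613159179688), (8.999652862548828, 2.383739471435547), 22.925752639770508)
[527.87430191 -30.01168237 130.45362377] 2.45 93.88488129509375
caps 1991 [[-107.2, -70.7], [-27.0, 21.8], [46.5, 54.5]]
top 1351 [[-111.4, -66.7], [-32.2, 26.6], [32.9, 39.2]]
walls+jaws 2699 [[-154.2, -20.9], [-42.7, 40.3], [20.5, 28.1]]
plate 23977 [[-161.7, 113.0], [-60.4, 57.0], [4.1, 7.7]]
[[ 0.984  0.177 -0.   ]
 [ 0.177 -0.984 -0.   ]
 [-0.     0.    -1.   ]]
```

View pics/w3.png

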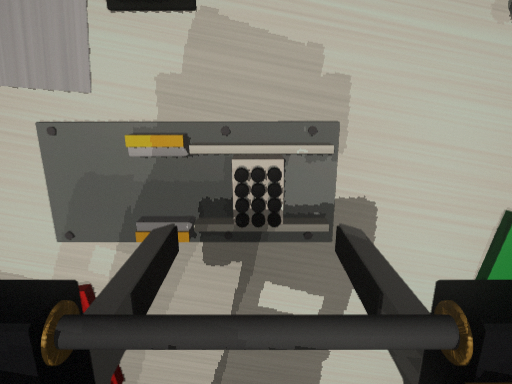

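The wrist view shows the gauge level in the image, the lane rack at (258,193) centred between the fingers, and the jaws on the left at (155,147) and (163,232). I can descend now.

Call:
{"method": "step_arm", "body": {"commands": [{"dx": 0, "dy": 0, "dz": 0.06, "ax": 0, "ay": 0, "az": 0}, {"dx": 0, "dy": 0, "dz": 0.12, "ax": 0, "ay": 0, "az": 0}, {"dx": 0, "dy": 0, "dz": 0.15, "ax": 0, "ay": 0, "az": 0}, {"dx": 0, "dy": 0, "dz": 0.157, "ax": 0, "ay": 0, "az": 0}, {"dx": 0, "dy": 0, "dz": 0.157, "ax": 0, "ay": 0, "az": 0}]}}

```text
t: 3.12
position: [528.2, -30.0, 13.2]
ee_rot: [3.129, 0.277, 0.001]
contact_force: [0.1, 0.2, 0.3]
gripper_width: 94.1
finger_force: 0.0
```

Call:
{"method": "step_arm", "body": {"commands": [{"dx": 0, "dy": -0.01, "dz": 0, "ax": 0, "ay": 0, "az": 0}, {"dx": 0, "dy": -0.02, "dz": 0, "ax": 0, "ay": 0, "az": 0}, {"dx": 0, "dy": -0.028, "dz": 0, "ax": 0, "ay": 0, "az": 0}, {"dx": 0, "dy": -0.035, "dz": 0, "ax": 0, "ay": 0, "az": 0}, {"dx": 0, "dy": -0.042, "dz": 0, "ax": 0, "ay": 0, "az": 0}, {"dx": 0, "dy": -0.049, "dz": 0, "ax": 0, "ay": 0, "az": 0}, {"dx": 0, "dy": -0.056, "dz": 0, "ax": 0, "ay": 0, "az": 0}, {"dx": 0, "dy": -0.063, "dz": 0, "ax": 0, "ay": 0, "az": 0}, {"dx": 0, "dy": -0.07, "dz": 0, "ax": 0, "ay": 0, "az": 0}, {"dx": 0, "dy": -0.07, "dz": 0, "ax": 0, "ay": 0, "az": 0}]}}

```text
t: 4.38
position: [518.4, 22.2, 12.5]
ee_rot: [-3.129, -0.276, 0.001]
contact_force: [-0.0, -0.6, -0.3]
gripper_width: 94.0
finger_force: 0.0
```

Call:
{"method": "step_arm", "body": {"commands": [{"dx": 0, "dy": -0.002, "dz": 0, "ax": 0, "ay": 0, "az": 0}, {"dx": 0, "dy": -0.004, "dz": 0, "ax": 0, "ay": 0, "az": 0}, {"dx": 0, "dy": -0.006, "dz": 0, "ax": 0, "ay": 0, "az": 0}, {"dx": 0, "dy": -0.008, "dz": 0, "ax": 0, "ay": 0, "az": 0}]}}

```text
t: 4.88
position: [517.5, 27.7, 12.6]
ee_rot: [-3.129, -0.276, 0.0]
contact_force: [-0.5, -0.6, -0.1]
gripper_width: 93.9
finger_force: 0.5
```

```bash
python3 look.py w4; python3 rk.py w4
```

```text
yellow [ 149  158   98   21 1951] 26.0 ((554.6129150390625, 68.93046569824219), (14.645617485046387, 58.07821273803711), 15.01615047454834)
yellow [458 309  14  44 178] 128.0 ((552.9063110351562, -14.537358283996582), (7.713389873504639, 2.9612555503845215), 12.097342491149902)
yellow [164 310  84   4 235] 26.0 ((471.0353698730469, 49.88341522216797), (3.3452954292297363, 48.915157318115234), 10.872238159179688)
yellow [ 42 335   9  29 130] 130.0 ((531.8162231445312, 78.92391204833984), (8.676271438598633, 2.6423022747039795), 5.274062156677246)
[517.54876632  27.65355143  12.62940408] 4.875 93.87746588994796
caps 7615 [[-85.8, 26.8], [-27.2, 21.0], [46.4, 59.3]]
top 3571 [[-85.3, 26.3], [-32.4, 25.6], [32.3, 39.8]]
walls+jaws 5066 [[-153.7, -20.7], [-42.7, 39.1], [20.3, 28.7]]
plate 46410 [[-161.1, 113.4], [-60.4, 53.0], [4.1, 7.6]]
```

Call:
{"method": "step_arm", "body": {"commands": [{"dx": 0, "dy": -0.0013, "dz": 0, "ax": 0, "ay": 0, "az": 0}, {"dx": 0, "dy": -0.0026, "dz": 0, "ax": 0, "ay": 0, "az": 0}, {"dx": 0, "dy": -0.004, "dz": 0, "ax": 0, "ay": 0, "az": 0}]}}

```text
t: 5.3
position: [517.1, 30.6, 12.7]
ee_rot: [3.129, 0.276, 0.0]
contact_force: [-0.0, -1.5, -1.1]
gripper_width: 94.1
finger_force: 0.5
```

Call:
{"method": "step_arm", "body": {"commands": [{"dx": 0, "dy": -0.0013, "dz": 0, "ax": 0, "ay": 0, "az": 0}, {"dx": 0, "dy": -0.0026, "dz": 0, "ax": 0, "ay": 0, "az": 0}]}}

```text
t: 5.55
position: [516.7, 32.5, 12.7]
ee_rot: [3.129, 0.276, -0.0]
contact_force: [0.2, -0.4, -0.8]
gripper_width: 93.9
finger_force: 0.5
```

Call:
{"method": "step_arm", "body": {"commands": [{"dx": 0, "dy": -0.0015, "dz": 0, "ax": 0, "ay": 0, "az": 0}, {"dx": 0, "dy": -0.003, "dz": 0, "ax": 0, "ay": 0, "az": 0}, {"dx": 0, "dy": -0.0045, "dz": 0, "ax": 0, "ay": 0, "az": 0}]}}

```text
t: 5.92
position: [516.1, 35.9, 12.7]
ee_rot: [3.129, 0.276, -0.0]
contact_force: [0.8, -1.0, -0.1]
gripper_width: 94.1
finger_force: 0.6
```

Call:
{"method": "step_arm", "body": {"commands": [{"dx": 0, "dy": -0.0015, "dz": 0, "ax": 0, "ay": 0, "az": 0}, {"dx": 0, "dy": -0.003, "dz": 0, "ax": 0, "ay": 0, "az": 0}, {"dx": 0, "dy": -0.0045, "dz": 0, "ax": 0, "ay": 0, "az": 0}]}}

```text
t: 6.3
position: [515.5, 39.2, 12.7]
ee_rot: [3.129, 0.276, -0.0]
contact_force: [-0.7, -1.4, -0.7]
gripper_width: 94.2
finger_force: 0.7
```

Call:
{"method": "step_arm", "body": {"commands": [{"dx": 0, "dy": -0.003, "dz": 0, "ax": 0, "ay": 0, "az": 0}, {"dx": 0, "dy": -0.006, "dz": 0, "ax": 0, "ay": 0, "az": 0}, {"dx": 0, "dy": -0.009, "dz": 0, "ax": 0, "ay": 0, "az": 0}, {"dx": 0, "dy": -0.012, "dz": 0, "ax": 0, "ay": 0, "az": 0}, {"dx": 0, "dy": -0.015, "dz": 0, "ax": 0, "ay": 0, "az": 0}, {"dx": 0, "dy": -0.018, "dz": 0, "ax": 0, "ay": 0, "az": 0}]}}

```text
t: 7.05
position: [513.2, 52.5, 12.7]
ee_rot: [3.129, 0.276, -0.0]
contact_force: [-0.2, -0.6, -1.9]
gripper_width: 93.7
finger_force: 0.7
```

```bash
python3 look.py w5; python3 rk.py w5 | head -2
```

```text
yellow [ 198  158   98   21 1929] 26.0 ((553.893310546875, 65.87489318847656), (14.97547721862793, 56.48060607910156), 11.26736068725586)
yellow [458 309  15  56 261] 130.0 ((546.0404052734375, 9.517663955688477), (12.582361221313477, 2.6719908714294434), 10.095992088317871)
yellow [206 311  65   3 184] 26.0 ((470.0116271972656, 55.95261764526367), (3.0301451683044434, 37.61570739746094), 10.92353343963623)
yellow [ 41 319  11  27 107] 129.0 ((531.3560791015625, 104.73075866699219), (5.073733329772949, 2.131420373916626), 5.445204257965088)
[513.16495655  52.54557906  12.67799488] 7.05 93.72021651363488
caps 7616 [[-60.4, 52.2], [-27.3, 20.8], [46.4, 59.3]]
top 3546 [[-60.2, 51.6], [-32.4, 25.5], [32.4, 39.7]]
```

View pics/w5.png

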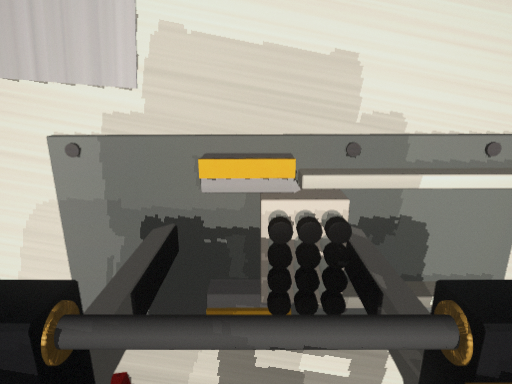

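The rack (260–350, 200–310) is already about half its length past the slot mouth at column 298, sliding freely, so it is good. I'll push on until the whole rack is in.

Call:
{"method": "step_arm", "body": {"commands": [{"dx": 0, "dy": -0.004, "dz": 0, "ax": 0, "ay": 0, "az": 0}, {"dx": 0, "dy": -0.008, "dz": 0, "ax": 0, "ay": 0, "az": 0}, {"dx": 0, "dy": -0.012, "dz": 0, "ax": 0, "ay": 0, "az": 0}, {"dx": 0, "dy": -0.016, "dz": 0, "ax": 0, "ay": 0, "az": 0}, {"dx": 0, "dy": -0.02, "dz": 0, "ax": 0, "ay": 0, "az": 0}, {"dx": 0, "dy": -0.024, "dz": 0, "ax": 0, "ay": 0, "az": 0}, {"dx": 0, "dy": -0.028, "dz": 0, "ax": 0, "ay": 0, "az": 0}, {"dx": 0, "dy": -0.032, "dz": 0, "ax": 0, "ay": 0, "az": 0}, {"dx": 0, "dy": -0.036, "dz": 0, "ax": 0, "ay": 0, "az": 0}, {"dx": 0, "dy": -0.04, "dz": 0, "ax": 0, "ay": 0, "az": 0}, {"dx": 0, "dy": -0.044, "dz": 0, "ax": 0, "ay": 0, "az": 0}, {"dx": 0, "dy": -0.049, "dz": 0, "ax": 0, "ay": 0, "az": 0}, {"dx": 0, "dy": -0.053, "dz": 0, "ax": 0, "ay": 0, "az": 0}, {"dx": 0, "dy": -0.053, "dz": 0, "ax": 0, "ay": 0, "az": 0}, {"dx": 0, "dy": -0.053, "dz": 0, "ax": 0, "ay": 0, "az": 0}]}}

```text
t: 8.98
position: [506.4, 91.7, 12.8]
ee_rot: [-3.129, -0.276, -0.001]
contact_force: [-0.4, 0.1, -0.6]
gripper_width: 93.8
finger_force: 0.0
```

```bash
python3 look.py w6
```

```text
yellow [ 275  159   98   20 1947] 26.0 ((555.8776245117188, 62.83800506591797), (13.102615356445312, 55.52932357788086), 7.627648830413818)
yellow [ 42 315  11  24  92] 128.0 ((525.6412353515625, 143.9593048095703), (1.7144533395767212, 4.786764621734619), 65.72818756103516)
yellow [460 314  13  50 249] 130.0 ((539.3594360351562, 48.639793395996094), (11.296477317810059, 2.4547641277313232), 11.407376289367676)
[506.41380984  91.71077503  12.77401184] 8.975 93.81023017436002
```

View pics/w6.png

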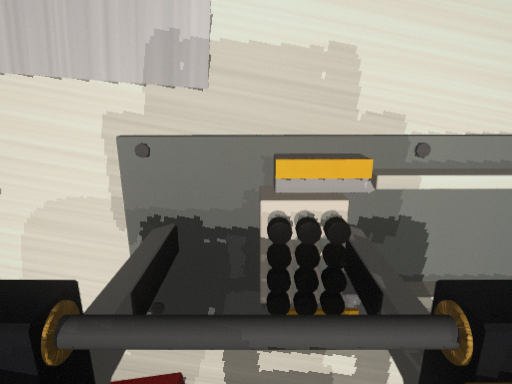

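The rack (262–348) now lies wholly within the jaw span or slightly past it, at x of about +8 mm, so the test passes and it goes to green. I'll centre the fingers on it and grasp.

Call:
{"method": "step_arm", "body": {"commands": [{"dx": 0, "dy": 0.015, "dz": 0.004, "ax": 0, "ay": 0, "az": 0}, {"dx": 0, "dy": 0.032, "dz": 0.004, "ax": 0, "ay": 0, "az": 0}, {"dx": 0, "dy": 0.032, "dz": 0.004, "ax": 0, "ay": 0, "az": 0}]}}

```text
t: 9.4
position: [510.7, 66.8, 9.7]
ee_rot: [3.13, 0.273, -0.0]
contact_force: [-0.7, 0.4, -0.0]
gripper_width: 93.8
finger_force: 0.0
```

Call:
{"method": "step_arm", "body": {"commands": [{"dx": 0, "dy": 0, "dz": 0, "ax": 0, "ay": 0, "az": 0}, {"dx": 0, "dy": 0, "dz": 0, "ax": 0, "ay": 0, "az": 0}, {"dx": 0, "dy": 0, "dz": 0, "ax": 0, "ay": 0, "az": 0}, {"dx": 0, "dy": 0, "dz": 0, "ax": 0, "ay": 0, "az": 0}, {"dx": 0, "dy": 0, "dz": 0, "ax": 0, "ay": 0, "az": 0}, {"dx": 0, "dy": 0, "dz": 0, "ax": 0, "ay": 0, "az": 0}, {"dx": 0, "dy": 0, "dz": 0, "ax": 0, "ay": 0, "az": 0}, {"dx": 0, "dy": 0, "dz": 0, "ax": 0, "ay": 0, "az": 0}], "gripper": 1}}

```text
t: 10.4
position: [510.4, 67.9, 9.7]
ee_rot: [-3.129, -0.276, 0.0]
contact_force: [-0.0, 0.4, 1.2]
gripper_width: 44.9
finger_force: 30.0
```

Call:
{"method": "step_arm", "body": {"commands": [{"dx": 0, "dy": 0, "dz": -0.02, "ax": 0, "ay": 0, "az": 0}, {"dx": 0, "dy": 0, "dz": -0.05, "ax": 0, "ay": 0, "az": 0}, {"dx": 0, "dy": 0, "dz": -0.08, "ax": 0, "ay": 0, "az": 0}, {"dx": 0, "dy": 0, "dz": -0.11, "ax": 0, "ay": 0, "az": 0}, {"dx": 0, "dy": 0, "dz": -0.133, "ax": 0, "ay": 0, "az": 0}, {"dx": 0, "dy": 0, "dz": -0.133, "ax": 0, "ay": 0, "az": 0}]}}

```text
t: 11.15
position: [511.0, 67.9, 110.8]
ee_rot: [3.129, 0.276, 0.004]
contact_force: [-0.5, -0.0, -3.8]
gripper_width: 44.8
finger_force: 30.0
```

Call:
{"method": "step_arm", "body": {"commands": [{"dx": -0.009, "dy": 0.036, "dz": 0, "ax": 0, "ay": 0, "az": 0}, {"dx": -0.019, "dy": 0.072, "dz": 0, "ax": 0, "ay": 0, "az": 0}, {"dx": -0.028, "dy": 0.108, "dz": 0, "ax": 0, "ay": 0, "az": 0}, {"dx": -0.037, "dy": 0.144, "dz": 0, "ax": 0, "ay": 0, "az": 0}, {"dx": -0.046, "dy": 0.18, "dz": 0, "ax": 0, "ay": 0, "az": 0}, {"dx": -0.056, "dy": 0.216, "dz": 0, "ax": 0, "ay": 0, "az": 0}, {"dx": -0.065, "dy": 0.252, "dz": 0, "ax": 0, "ay": 0, "az": 0}, {"dx": -0.074, "dy": 0.288, "dz": 0, "ax": 0, "ay": 0, "az": 0}, {"dx": -0.083, "dy": 0.324, "dz": 0, "ax": 0, "ay": 0, "az": 0}, {"dx": -0.093, "dy": 0.36, "dz": 0, "ax": 0, "ay": 0, "az": 0}, {"dx": -0.102, "dy": 0.396, "dz": 0, "ax": 0, "ay": 0, "az": 0}, {"dx": -0.111, "dy": 0.432, "dz": 0, "ax": 0, "ay": 0, "az": 0}, {"dx": -0.12, "dy": 0.468, "dz": 0, "ax": 0, "ay": 0, "az": 0}, {"dx": -0.13, "dy": 0.504, "dz": 0, "ax": 0, "ay": 0, "az": 0}, {"dx": -0.139, "dy": 0.541, "dz": 0, "ax": 0, "ay": 0, "az": 0}, {"dx": -0.139, "dy": 0.541, "dz": 0, "ax": 0, "ay": 0, "az": 0}, {"dx": -0.139, "dy": 0.541, "dz": 0, "ax": 0, "ay": 0, "az": 0}]}}

```text
t: 13.28
position: [478.6, -349.1, 108.7]
ee_rot: [-3.128, -0.276, 0.002]
contact_force: [-0.6, 0.0, -1.7]
gripper_width: 44.9
finger_force: 30.0
```

```bash
cat > tr.py <<'E'
from h import *
s=arm.get_state(); p=arm.read_camera("side"); q=arm.read_camera("scene")
print(s["position"],s["gripper_width"])
for n,p in (("side",p),("scene",q)):
    W=pts(p); I=cv2.cvtColor(p["pixels"],cv2.COLOR_BGR2HSV)
    k,l,st,_=cv2.connectedComponentsWithStats(cv2.inRange(I,(50,130,40),(80,255,255)))
    for i in range(1,k):
        if st[i,4]>100:
            v=W[l==i];v=v[np.isfinite(v).all(1)&(v[:,2]<25)];r=cv2.minAreaRect(v[:,:2].astype(np.float32)) if len(v)>9 else 0;print(n,r)
a=cv2.resize(p["pixels"][150:320,100:330],None,fx=2,fy=2); cv2.imwrite("pics/tr_a.png",a)
E
python3 tr.py; python3 look.py w7
```

```text
[ 478.60814063 -349.06741008  108.66166445] 44.927994056746265
side ((501.9525451660156, -349.35595703125), (85.95249938964844, 133.79718017578125), 1.8048808574676514)
scene ((664.5283203125, 1503.74560546875), (416.3334045410156, 938.5684814453125), 16.224531173706055)
scene ((480.1557922363281, -352.329833984375), (141.2787322998047, 132.99288940429688), 87.00835418701172)
scene 0
yellow [357 316   7  41 136] 225.0 ((509.0494689941406, -367.45263671875), (8.599126815795898, 1.318560242652893), 13.244295120239258)
yellow [150 321   7  35 114] 226.0 ((500.5072326660156, -321.22430419921875), (7.628659725189209, 1.2709213495254517), 3.6202850341796875)
[ 478.90099562 -348.92278869  109.13725269] 13.375 44.43674737234672
```

View pics/w7.png

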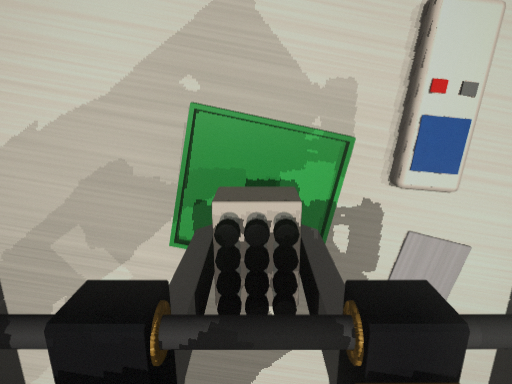

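The green tray's far edge runs from (192,105) to (353,138), and the rack hangs upright over its middle. I'll lower it.

Call:
{"method": "step_arm", "body": {"commands": [{"dx": 0, "dy": 0, "dz": 0.035, "ax": 0, "ay": 0, "az": 0}, {"dx": 0, "dy": 0, "dz": 0.07, "ax": 0, "ay": 0, "az": 0}, {"dx": 0, "dy": 0, "dz": 0.1, "ax": 0, "ay": 0, "az": 0}, {"dx": 0, "dy": 0, "dz": 0.118, "ax": 0, "ay": 0, "az": 0}, {"dx": 0, "dy": 0, "dz": 0.126, "ax": 0, "ay": 0, "az": 0}, {"dx": 0, "dy": 0, "dz": 0.13, "ax": 0, "ay": 0, "az": 0}, {"dx": 0, "dy": 0, "dz": 0.132, "ax": 0, "ay": 0, "az": 0}, {"dx": 0, "dy": 0, "dz": 0.133, "ax": 0, "ay": 0, "az": 0}, {"dx": 0, "dy": 0, "dz": 0.133, "ax": 0, "ay": 0, "az": 0}]}}

```text
t: 14.55
position: [478.9, -349.9, 9.9]
ee_rot: [3.129, 0.276, 0.0]
contact_force: [0.0, 0.4, -2.7]
gripper_width: 44.7
finger_force: 30.0
```

Call:
{"method": "step_arm", "body": {"commands": [{"dx": 0, "dy": 0, "dz": 0.001, "ax": 0, "ay": 0, "az": 0}, {"dx": 0, "dy": 0, "dz": 0.002, "ax": 0, "ay": 0, "az": 0}, {"dx": 0, "dy": 0, "dz": 0.002, "ax": 0, "ay": 0, "az": 0}]}}

```text
t: 14.92
position: [478.8, -349.8, 8.1]
ee_rot: [-3.129, -0.276, 0.0]
contact_force: [-0.4, -0.3, -3.0]
gripper_width: 44.9
finger_force: 30.0
```

Call:
{"method": "step_arm", "body": {"commands": [{"dx": 0, "dy": 0, "dz": 0.0007, "ax": 0, "ay": 0, "az": 0}, {"dx": 0, "dy": 0, "dz": 0.0007, "ax": 0, "ay": 0, "az": 0}]}}

```text
t: 15.18
position: [478.8, -349.8, 7.7]
ee_rot: [3.129, 0.276, 0.0]
contact_force: [-0.8, 0.7, -1.6]
gripper_width: 45.0
finger_force: 30.0
```

Call:
{"method": "step_arm", "body": {"commands": [{"dx": 0, "dy": 0, "dz": 0, "ax": 0, "ay": 0, "az": 0}, {"dx": 0, "dy": 0, "dz": 0, "ax": 0, "ay": 0, "az": 0}, {"dx": 0, "dy": 0, "dz": 0, "ax": 0, "ay": 0, "az": 0}, {"dx": 0, "dy": 0, "dz": 0, "ax": 0, "ay": 0, "az": 0}, {"dx": 0, "dy": 0, "dz": 0, "ax": 0, "ay": 0, "az": 0}, {"dx": 0, "dy": 0, "dz": -0.02, "ax": 0, "ay": 0, "az": 0}, {"dx": 0, "dy": 0, "dz": -0.06, "ax": 0, "ay": 0, "az": 0}, {"dx": 0, "dy": 0, "dz": -0.12, "ax": 0, "ay": 0, "az": 0}, {"dx": 0, "dy": 0, "dz": -0.18, "ax": 0, "ay": 0, "az": 0}, {"dx": 0, "dy": 0, "dz": -0.22, "ax": 0, "ay": 0, "az": 0}, {"dx": 0, "dy": 0, "dz": -0.22, "ax": 0, "ay": 0, "az": 0}], "gripper": -0.28}}

```text
t: 16.55
position: [479.6, -350.4, 176.1]
ee_rot: [3.126, 0.276, 0.006]
contact_force: [1.0, 0.2, 0.7]
gripper_width: 60.1
finger_force: 0.0
```

```bash
python3 look.py w8; python3 -c "
import numpy as np
q=np.load('w8.npy').reshape(-1,3);q=q[np.isfinite(q).all(1)];m=(abs(q[:,0]-479)<60)&(abs(q[:,1]+350)<60)
for lo,hi in((29,38),(45,60)):
    v=q[m&(q[:,2]>lo)&(q[:,2]<hi)];print(np.percentile(v,[2,50,98],axis=0).round(1))"
```

```text
yellow [116 328   6  24  86] 293.0 ((499.76092529296875, -314.6763000488281), (5.668453693389893, 1.2845423221588135), 4.1030144691467285)
yellow [391 337   7  26  87] 294.0 ((507.9579772949219, -376.474365234375), (6.6976799964904785, 1.6509308815002441), 10.585978507995605)
[ 479.57583356 -350.39615205  176.11110413] 16.55 60.08691695283583
[[ 450.7 -374.    31.6]
 [ 489.1 -347.1   33. ]
 [ 510.7 -324.6   36.4]]
[[ 456.1 -368.5   46.1]
 [ 480.9 -349.4   50.9]
 [ 504.4 -330.2   52.4]]
```

View pics/w8.png

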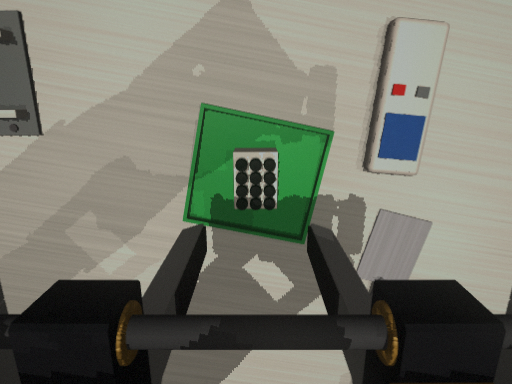

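The rack stands upright and free at (256,180), near the middle of the green tray, with the gripper clear above it. I'll hand the job in.

```bash
python3 -c "
from bench import arm
print(arm.job_done())"
```

```text
the job is handed in; nothing more can be done
None
```

The rack slid wholly between the jaws, so it is good; I set it upright near the middle of the green tray, released it and handed the job in at about 17 s (no verdict came back).

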